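# Tip the dark blank over the planing board's edge

### The job

At the woodworker's bench, lay the dark walnut blank down for planing: push it high on the side away from the board so that it pivots over the steel front edge of the green planing board and comes to lie flat on its broad side on the board, square to that edge. Tip it, do not pick it up, and leave the pale blank and the yellow glue bottle where they stand.

Things in the scene. Friction and masses are not known exactly. Their poses are not given: they have to be found in the camera images.
- board: Green planing board fixed to the bench, 220 mm deep, 380 mm wide, 18 mm thick, with a steel front edge; along its back a wooden stop, 16 mm deep, rises 8 mm above it. Origin: middle of the front edge, at bench level. x points level from the front edge across the board (roughly away from the robot), y along the front edge, z up; the top is at z = 18 mm.
- dark_blank: Loose dark walnut block, 60 x 75 x 110 mm along its x, y, z, 0.25 to 0.5 kg, origin at its centre. Starts upright on the bench (z up), x within 4 degrees of the board's x, 5 to 11 mm short of the front edge on the robot's side. Pushed near its top along the board's x (1 to 3 N) it passes balance at about 40 degrees and falls on the board; its upper face is then 78 mm above the bench.
- pale_blank: Loose pale block of the same size and make, origin at its centre, upright in front of the same edge, at least 130 mm to the left or right of the dark one (centre to centre). To be left alone.
- glue: Yellow glue bottle with a black cap, 64 mm diameter, 160 mm high, origin at the centre of its underside, standing on the bench to the left of the board. To be left alone.
Not all that is in view belongs to the job. What is shaped like the dark_blank but purple is not meant.

How it is judged (in metres and radians):
At the end, for the whole second after the job is handed in: Dark blank at rest on its broad (75 x 110 mm) side on the board, flat within 10 degrees, centre 40 to 60 mm up and 0 to 200 mm behind the front edge, its length within 17 degrees of square to that edge; pale blank within 20 mm and bottle within 30 mm of where they stood (angle between the x axis of dark_blank and the z axis of board, either way round below 0.175 rad and angle between the z axis of dark_blank and the x axis of board, either way round below 0.3 rad and z of dark_blank in the frame of board between 0.04 and 0.06 m and x of dark_blank in the frame of board between 0 and 0.2 m and linear speed of dark_blank below 0.02 m/s and distance of pale_blank from where it was at the start of the episode below 0.02 m and distance of glue from where it was at the start of the episode below 0.03 m); the robot touches nothing.
It fails at once if the dark blank is picked up instead of tipped (centre more than 95 mm above the bench) (height (world z) of dark_blank above 0.095 m).
It fails at once if the pale blank is disturbed (moved more than 20 mm) (distance of pale_blank from where it was at the start of the episode above 0.02 m).
It fails at once if the glue bottle is disturbed (moved more than 30 mm) (distance of glue from where it was at the start of the episode above 0.03 m).
It also fails if it takes over 32 s, if anything falls off the work surface, if the arm or the gripper's body presses on something with over 40 N, if the wrist force passes 120 N, or if a joint passes its speed limit or range.

### The arm

A 6-joint arm with a two-finger parallel gripper is mounted at the origin on the work surface. World frame = base frame: x ahead of the robot, y to its left, z up, the work surface at z = 0. Lengths are in m, angles in degrees, forces in N, time in s.
With the tool pointing down it reaches from about 0.4 to 0.825 m from the base axis. Payload 7 kg.
Tool frame: the origin (TCP) lies midway between the tips of the shut fingers; the grasp point (between the pads) lies 19 mm behind it; z points along the fingers, y is the line along which they close (so a half turn about z gives the same grasp; the last joint's range is limited). The gripper opens to 88 mm and grips with 3 to 60 N. Pads are 19 mm wide; open, the fingers measure 130 mm over their backs; the gripper's body (78 mm by 193 mm) begins 47 mm behind the grasp point.
Start: joints at [-58.092, 20.546, 0.682, 0, -70.136, -16.507], TCP at [0.179, -0.651, 0.227] pointing down, gripper open.
Joint ranges: [-176.03, 176.03], [-82.01, 121.73], [-58.28, 71.71], [-173.87, 95.51], [-174.79, -0.11], [-173.66, 173.66]. Speed limits (degrees/s): [136.94, 136.94, 172.46, 180, 180, 180].

### API

Orientations are given as [roll, pitch, yaw] about the fixed x, y, z axes, in that order (R = Rz(yaw) Ry(pitch) Rx(roll)).
In Python, from plant import ctrl gives the robot as it stands.
- The arm moves only by the tool arm_command, never from a script. Its argument "steps" is a list of rows, each an object with "translation": the shift along the tool's x, y, z in mm, a list of three; "rotation": the turn, a rotation vector about the tool's x, y, z in units of 5 degrees (1.0 is 5 degrees), a list of three; "claw": the finger opening in mm, from 0 to 87.6. In form: [{"translation": [x, y, z], "rotation": [rx, ry, rz], "claw": claw}, ...]. A call has 1 to 5 rows; each row is the pose to reach, as a shift and turn from the pose commanded when the call began, along the tool's axes at that moment; what a row does not reach only later rows make up. A row lasts 1/10 s, in which the tool goes at most 50 mm and 8.59 degrees, less where a joint would pass 70% of its speed; a pose out of reach is approached as far as the arm can. A call with a gripper value outside its range is refused whole. The fingers move at their own pace and stop on an object; the grip force is fixed at half the most. Time passes only in rows, so rows that repeat a pose let the fingers close. It gives the time, the measured TCP pose, the force, the opening and the grip force at its end, in the units of the state.
- ctrl.get_obs(): the state, without advancing time (a new reading comes with each control period).
- ctrl.snapshot(name): name is "side" or "top"; returns (picture, depth): 400x640x3 uint8, red, green, blue; 400x640 float32, m along the optical axis (not along the pixel's ray), 0 where there is no reading.
- ctrl.calibration(name): a dict with "vertical_fov" (degrees; the focal length in pixels is half the picture's height over the tangent of half this angle, whatever the lens; pixels are square), "cx", "cy" (the principal point, pixels), "rvec" (rotation vector, rad) and "tvec" (3), from world to camera coordinates, as OpenCV has them. Camera axes: x right, y down, z forward; pixel columns grow to the right and rows downward; lengths in m; the calibration is good to about 2 mm. A picture is of the moment at which its call begins. calibration takes no time and is no camera call.
- ctrl.close_job(): hands the job in; it is judged then, once.
The state is a dict: "clock": time; "joint_pos": joint angles; "qvel": joint speeds; "tau": joint torques, N m; "tool_pos": TCP position; "orientation": TCP orientation; "force": force on the tool from outside, world axes, zero at the start; "moment": the same for the moment, N m; "opening": finger opening in m; "gripper_force": force on a finger pad.
Only numpy, scipy, OpenCV 4.12 (cv2) and the standard library are available. Lean on these libraries where they do the work, as an engineer would, in place of code of your own. Each camera call takes 0.05 s, during which the arm holds its last target. There are 200 camera calls.

## Working session

There is one attempt and no reset: what is moved stays moved. The work goes in short steps, Python scripts to look and compute and a tool call to move; the robot and the scene stay as the last step left them, time stands still between calls to the robot, and variables do not carry over. Pictures are saved under pics/ and viewed, at most 10 in all, crops included, and the job is handed in when it is done.

Besides the shell and the picture viewer there is one more tool, called after "Call:" as name([rows], argument=value, ...), one row to a line, values as JSON. arm_command: Moves the arm, as the interface text tells. Its arguments: {"type":"object","properties":{"steps":{"type":"array"}},"required":["steps"]}

```bash
mkdir -p pics
cat > h.py <<'E'
import numpy as np, cv2
from plant import ctrl
def snap(n):
    p,d=ctrl.snapshot(n); c=ctrl.calibration(n)
    f=200/np.tan(np.radians(c["vertical_fov"])/2)
    R=cv2.Rodrigues(np.array(c["rvec"],float))[0]; t=np.array(c["tvec"],float)
    v,u=np.mgrid[0:400,0:640]
    P=np.stack([(u-c["cx"])/f*d,(v-c["cy"])/f*d,d],-1)
    W=(P-t)@R; W[d==0]=np.nan
    return p,d,W
E
python3 - <<'E'
from h import *
for n in("side","top"):
    p,d,W=snap(n); cv2.imwrite(f"pics/{n}0.png",p[...,::-1]); np.save(n+"W.npy",W); np.save(n+"P.npy",p)
    print(ctrl.calibration(n))
print(ctrl.get_obs())
E
```

```text
{'vertical_fov': 51.49289080330162, 'cx': 320.2764925974437, 'cy': 193.23435671533161, 'rvec': array([ 2.03100022, -0.61940522,  0.36112503]), 'tvec': array([-0.33188701,  0.21623924,  0.91869396])}
{'vertical_fov': 51.24947242501219, 'cx': 317.6535417569797, 'cy': 200.9219596984472, 'rvec': array([ 2.11613779, -2.11420591,  0.20522995]), 'tvec': array([0.0684674 , 0.46072922, 1.18879665])}
{'clock': 0.1, 'joint_pos': array([-5.80922402e+01,  2.05866968e+01,  6.39014801e-01, -1.67931425e-02,
       -7.01338716e+01, -1.65055677e+01]), 'qvel': array([-0.04427779, -0.14689522,  0.09369563,  0.05890459,  0.05333475,
       -0.01932585]), 'tau': array([-3.44963664e-03, -5.84161341e+01,  2.93748182e+01,  7.01553985e+00,
        1.01635771e-02, -6.36608070e-05]), 'tool_pos': array([ 0.17911975, -0.65036118,  0.22572642]), 'orientation': array([ 1.79917321e+02, -8.03513982e-03, -1.64603520e+02]), 'force': array([-0.2450516 , -0.95164574,  0.06879895]), 'moment': array([-0.01635616, -0.05165203, -0.00935526]), 'gripper_force': 0.0, 'opening': 0.08799142473125908}
```

View pics/side0.png

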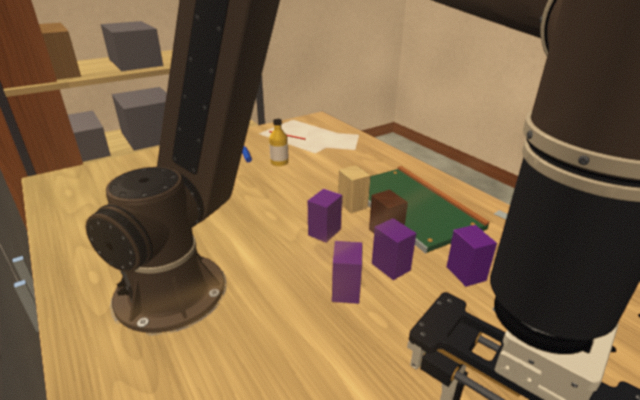

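View pics/top0.png

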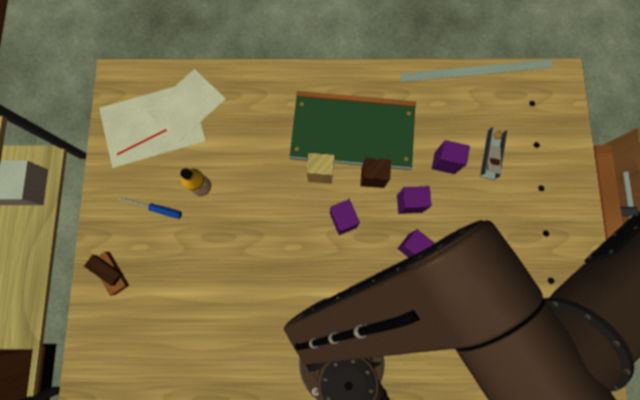

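The side view shows the dark blank at (388,212), the pale one at (353,188), the bottle at (279,145) and purple decoys at (324,215), (393,248), (347,272) and (471,255). In the top view, the possible targets are:
- dark brown block at (376,172), in front of the board edge
- purple blocks at (451,157), (414,200), (344,217) and (415,243)
- brown object at (105,270), far left
- pale block at (320,167)

I choose (376,172) and will check it with a crop while measuring.

Run:
```python
from h import *
W=np.load("topW.npy");p=np.load("topP.npy")
cv2.imwrite("pics/crop.png",cv2.resize(p[85:265,270:490,::-1],None,fx=3.2,fy=3.2,interpolation=cv2.INTER_CUBIC))
h=p.astype(int);z=W[...,2]
hsv=cv2.cvtColor(p,cv2.COLOR_RGB2HSV)
# board
g=(hsv[...,0]>45)&(hsv[...,0]<90)&(hsv[...,1]>80)&(abs(z-.018)<.012)
g[:, :280]=0;g[:,430:]=0
X=W[g][:,:2].astype(np.float32);r=cv2.minAreaRect(X);print("board",r,cv2.boxPoints(r),np.median(W[g][:,2]))
def top(name,u,v,s=28,W=W,zmin=.1,zmax=.12):
    m=np.zeros(z.shape,bool);m[v-s:v+s,u-s:u+s]=1
    m&=(W[...,2]>zmin)&(W[...,2]<zmax)
    X=W[m].astype(np.float32)
    r=cv2.minAreaRect(X[:,:2]);print(name,m.sum(),r,np.median(X[:,2]));print(cv2.boxPoints(r).round(4).tolist())
top("dark",376,172);top("pale",320,167);top("p451",451,157);top("p414",414,200);top("p344",344,217);top("p415",415,243)
```

```text
board ((0.6904740333557129, -0.04074464738368988), (0.3749519884586334, 0.19748714566230774), 84.6751480102539) [[ 0.57475835 -0.21824795]
 [ 0.77139324 -0.23657525]
 [ 0.8061897   0.13675866]
 [ 0.6095548   0.15508595]] 0.01854193099542823Traceback (most recent call last):
  File "<stdin>", line 15, in <module>
  File "<stdin>", line 14, in top
cv2.error: OpenCV(4.12.0) /io/opencv/modules/imgproc/src/convhull.cpp:143: error: (-215:Assertion failed) total >= 0 && (depth == CV_32F || depth == CV_32S) in function 'convexHull'
```

View pics/crop.png

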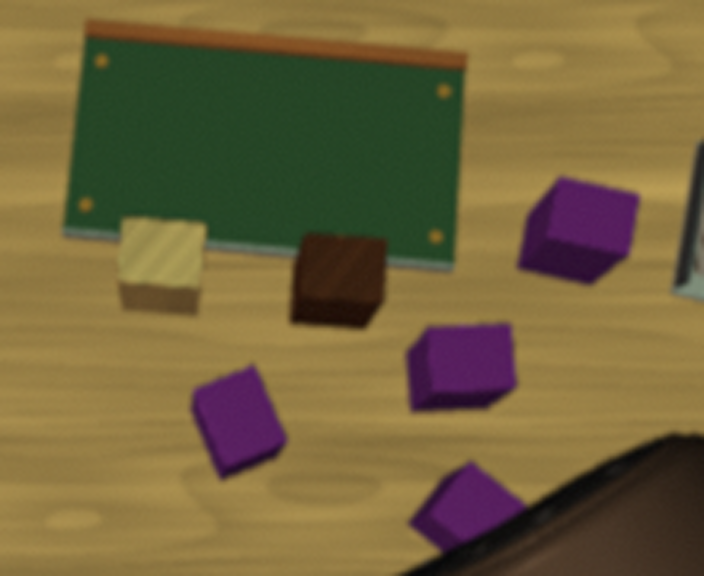

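The crop confirms the target: a dark brown block in front of the steel edge at crop (340,275), pale block at (162,255), and the other four purple. Next, its depth.

```bash
cat > m.py <<'E'
from h import *
def top(W,name,u,v,s=28,zmin=.1,zmax=.12):
    m=np.zeros(W.shape[:2],bool);m[max(0,v-s):v+s,u-s:u+s]=1
    m&=(W[...,2]>zmin)&(W[...,2]<zmax)
    if m.sum()<10: 
        z=W[v-s:v+s,u-s:u+s,2];print(name,"few",np.nanpercentile(z,[0,50,90,100]),np.isnan(z).sum());return
    X=np.ascontiguousarray(W[m][:,:2],dtype=np.float32);r=cv2.minAreaRect(X)
    print(name,m.sum(),np.round(r[0],4),np.round(r[1],4),round(r[2],1),cv2.boxPoints(r).round(3).tolist())
E
python3 - <<'E'
from m import *
W=np.load("topW.npy")
for n,u,v in(("dark",376,172),("pale",320,167),("p451",451,157),("p414",414,200),("p344",344,217),("p415",415,243),("glue",195,180)): top(W,n,u,v,zmax=.17 if n=="glue" else .12)
print(W[170,376],W[160,372],W[158:188:3,376,2])
# pixel-based: intersect crop corners with z=.11
c=ctrl.calibration("top");f=200/np.tan(np.radians(c["vertical_fov"])/2);R=cv2.Rodrigues(c["rvec"])[0];t=c["tvec"]
def pz(u,v,z):
    d=R.T@np.array([(u-c["cx"])/f,(v-c["cy"])/f,1]);o=-R.T@t;return (o+d*(z-o[2])/d[2])[:2].round(4)
for n,pts,z in(("dark",[(305,234),(386,239),(379,297),(297,282)],.11),("pale",[(122,217),(206,222),(202,287),(118,283)],.11),("steel",[(64,235),(453,270)],.018)):
    q=[pz(270+a/3.2,85+b/3.2,z) for a,b in pts];print(n,q,np.mean(q,0))
print(-R.T@t)
E
```

```text
dark 571 [ 0.5183 -0.0917] [0.1197 0.158 ] 3.7 [[0.453000009059906, -0.017000000923871994], [0.46399998664855957, -0.17399999499320984], [0.5830000042915344, -0.16699999570846558], [0.5730000138282776, -0.008999999612569809]]
pale 545 [0.5576 0.0622] [0.0748 0.0626] 87.2 [[0.5249999761581421, 0.026000000536441803], [0.5870000123977661, 0.023000000044703484], [0.5910000205039978, 0.09799999743700027], [0.527999997138977, 0.10100000351667404]]
p451 552 [ 0.5927 -0.3257] [0.0758 0.0614] 76.6 [[0.5540000200271606, -0.35499998927116394], [0.6140000224113464, -0.3700000047683716], [0.6309999823570251, -0.29600000381469727], [0.5720000267028809, -0.28200000524520874]]
p414 610 [ 0.4723 -0.183 ] [0.1478 0.0814] 70.6 [[0.4090000092983246, -0.23899999260902405], [0.4860000014305115, -0.26600000262260437], [0.5350000262260437, -0.12700000405311584], [0.4580000042915344, -0.10000000149011612]]
p344 582 [ 0.411  -0.0063] [0.0752 0.0605] 22.6 [[0.36500000953674316, 0.007000000216066837], [0.3880000114440918, -0.04899999871850014], [0.4569999873638153, -0.019999999552965164], [0.4339999854564667, 0
[... 327 characters left out ...]
499320984], [0.5210000276565552, 0.38600000739097595], [0.5550000071525574, 0.42899999022483826], [0.5080000162124634, 0.46700000762939453]]
[ 0.5373443  -0.0971624   0.11095789] [ 0.56714987 -0.08661476  0.11020539] [0.10692402 0.10803371 0.10952109 0.10977924 0.11095789 0.1071985
 0.11368779 0.09649885 0.06256007 0.02688329]
dark [array([ 0.5728, -0.0676]), array([ 0.5681, -0.1399]), array([ 0.5147, -0.1319]), array([ 0.5284, -0.0596])] [ 0.546   -0.09975]
pale [array([0.5887, 0.0961]), array([0.584 , 0.0208]), array([0.5238, 0.0247]), array([0.5275, 0.0993])] [0.556    0.060225]
steel [array([0.6003, 0.1548]), array([ 0.5653, -0.2194])] [ 0.5828 -0.0323]
[0.21768236 0.06305323 1.25651716]
```

```bash
cat > dk.py <<'E'
from h import *
# dark top-face fit: near-top points, by colour (not purple) then rectangle
def dark(p,W,zr=(.103,.118)):
    r,g,b=[p[...,i].astype(int) for i in range(3)]
    m=(W[...,2]>zr[0])&(W[...,2]<zr[1])&(r>b+8)&(r<110)&(abs(W[...,0]-.55)<.08)&(abs(W[...,1]+.1)<.08)
    m=cv2.morphologyEx(m.astype(np.uint8),cv2.MORPH_OPEN,np.ones((3,3)))>0
    X=np.ascontiguousarray(W[m][:,:2],dtype=np.float32);r=cv2.minAreaRect(X)
    print(m.sum(),np.round(r[0],4),np.round(r[1],4),round(r[2],1),cv2.boxPoints(r).round(3).tolist(),X.mean(0),np.percentile(X,[3,97],0).round(3).tolist())
if __name__=="__main__":
    for n in("top","side"): dark(np.load(n+"P.npy"),np.load(n+"W.npy"))
    a=np.radians(-5.34);x=np.array([np.cos(a),np.sin(a)]);print("edge fwd of .543,-.099:",(np.array([.5828,-.0323])-[.543,-.099])@x)
    T=ctrl.get_obs();from scipy.spatial.transform import Rotation as Ro
    R=Ro.from_euler("xyz",T["orientation"],degrees=True);print(1000*R.inv().apply(np.array([.470,-.092,.18])-T["tool_pos"]),(R.inv()*Ro.from_euler("xyz",[180,0,174.7],degrees=True)).as_rotvec(degrees=True)/5)
E
python3 dk.py
```

```text
545 [ 0.5444 -0.1002] [0.0751 0.0617] 84.6 [[0.5099999904632568, -0.13500000536441803], [0.5720000267028809, -0.14000000059604645], [0.5789999961853027, -0.06599999964237213], [0.5170000195503235, -0.05999999865889549]] [ 0.5430395  -0.10021335] [[0.515, -0.135], [0.573, -0.065]]
427 [ 0.542  -0.1022] [0.0783 0.0626] 86.1 [[0.5080000162124634, -0.13899999856948853], [0.5709999799728394, -0.14300000667572021], [0.5759999752044678, -0.06499999761581421], [0.5130000114440918, -0.061000000685453415]] [ 0.5379263  -0.10652419] [[0.511, -0.14], [0.569, -0.068]]
edge fwd of .543,-.099: 0.03341978377349439
[-428.69062571  461.02837769   46.33162171] [ 0.01606526 -0.00457604  4.13929411]
```

Call:
arm_command([
  {"translation":[-34,37,0],"rotation":[0,0,0.8],"claw":0},
  {"translation":[-68,73,0],"rotation":[0,0,1.6],"claw":0},
  {"translation":[-102,110,0],"rotation":[0,0,2.4],"claw":0},
  {"translation":[-136,146,0],"rotation":[0,0,3.2],"claw":0},
  {"translation":[-170,183,0],"rotation":[0,0,4.14],"claw":0},
])

```text
clock: 0.6
tool_pos: [0.2947, -0.4276, 0.2262]
orientation: [180.0, -0.0, 174.5]
force: [1.2, 0.9, 0.2]
opening: 0.0534
gripper_force: 0.0
```

```bash
cat > go.py <<'E'
import sys
from h import *
from scipy.spatial.transform import Rotation as Ro
T=ctrl.get_obs();R=Ro.from_euler("xyz",T["orientation"],degrees=True)
g=np.array(eval(sys.argv[1]))
print(T["clock"],T["tool_pos"].round(4),T["orientation"].round(2),T["force"].round(2),T["opening"])
print((1000*R.inv().apply(g-T["tool_pos"])).round(1),((R.inv()*Ro.from_euler("xyz",[180,0,174.7],degrees=True)).as_rotvec(degrees=True)/5).round(2))
E
python3 go.py "[.470,-.094,.18]"
```

```text
0.6 [ 0.2947 -0.4276  0.2262] [ 1.7998e+02 -2.0000e-02  1.7451e+02] [1.25 0.87 0.17] 0.0533877536219081
[-142.5  348.8   46.3] [ 0.   -0.   -0.04]
```

Call:
arm_command([
  {"translation":[-18,44,0],"rotation":[0,0,0],"claw":0},
  {"translation":[-36,88,0],"rotation":[0,0,0],"claw":0},
  {"translation":[-54,132,0],"rotation":[0,0,0],"claw":0},
  {"translation":[-72,176,0],"rotation":[0,0,0],"claw":0},
  {"translation":[-90,220,0],"rotation":[0,0,0],"claw":0},
])

```text
clock: 1.1
tool_pos: [0.4046, -0.2167, 0.2266]
orientation: [180.0, 0.0, 174.7]
force: [1.4, -0.3, 0.2]
opening: 0.013
gripper_force: 0.0
```

Call:
arm_command([
  {"translation":[-17,42,10],"rotation":[0,0,0],"claw":0},
  {"translation":[-34,84,20],"rotation":[0,0,0],"claw":0},
  {"translation":[-50,123,35],"rotation":[0,0,0],"claw":0},
  {"translation":[-50,123,40],"rotation":[0,0,0],"claw":0},
  {"translation":[-50,123,40],"rotation":[0,0,0],"claw":0},
])

```text
clock: 1.6
tool_pos: [0.465, -0.0999, 0.1854]
orientation: [-180.0, -0.1, 174.8]
force: [-0.3, 0.7, 0.3]
opening: 0.0003
gripper_force: 0.0
```

```bash
python3 go.py "[.475,-.0945,.095]"
python3 - <<'E'
from h import *
p,d,W=snap("side");cv2.imwrite("pics/s1.png",cv2.resize(p[130:330,220:540,::-1],None,fx=2.4,fy=2.4))
from dk import dark
dark(p,W)
E
```

```text
1.6 [ 0.465  -0.0999  0.1854] [-1.7997e+02 -1.5000e-01  1.7483e+02] [-0.29  0.67  0.3 ] 0.00027061274083628646
[-9.7  6.3 90.4] [-0.01 -0.03  0.03]
430 [ 0.541  -0.1033] [0.0769 0.0619] 86.5 [[0.5080000162124634, -0.14000000059604645], [0.5699999928474426, -0.14399999380111694], [0.5740000009536743, -0.06700000166893005], [0.5130000114440918, -0.06300000101327896]] [ 0.53759587 -0.10672655] [[0.511, -0.14], [0.569, -0.068]]
```

View pics/s1.png

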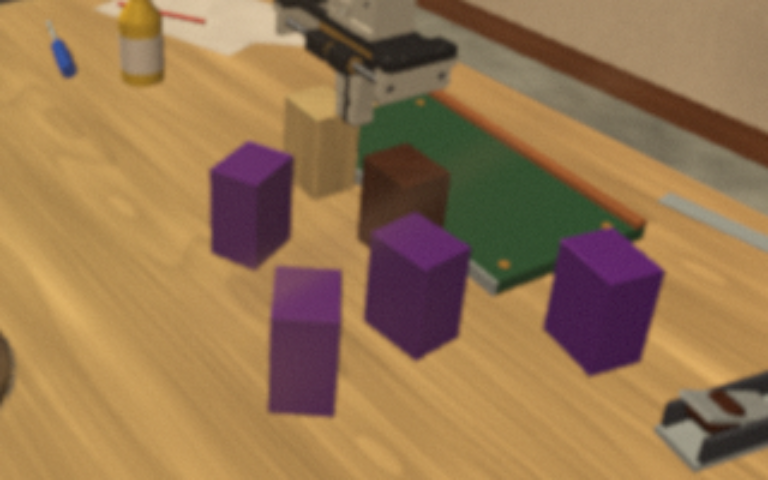

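The shut fingers hang at crop (355,105), behind and above the dark block at (405,190), with free space below them. I'll lower them behind its near face.

Call:
arm_command([
  {"translation":[-5,6,35],"rotation":[0,0,0],"claw":0},
  {"translation":[-7,6,70],"rotation":[0,0,0],"claw":0},
  {"translation":[-7,6,88],"rotation":[0,0,0],"claw":0},
  {"translation":[-7,6,88],"rotation":[0,0,0],"claw":0},
  {"translation":[-7,6,88],"rotation":[0,0,0],"claw":0},
])

```text
clock: 2.15
tool_pos: [0.4732, -0.0964, 0.0994]
orientation: [-180.0, 0.0, 174.6]
force: [-0.0, -0.7, 0.1]
opening: 0.0004
gripper_force: 0.0
```

Call:
arm_command([
  {"translation":[-6,0,0],"rotation":[0,0,0],"claw":0},
  {"translation":[-12,0,0],"rotation":[0,0,0],"claw":0},
  {"translation":[-18,0,0],"rotation":[0,0,0],"claw":0},
  {"translation":[-24,0,0],"rotation":[0,0,0],"claw":0},
  {"translation":[-30,0,0],"rotation":[0,0,0],"claw":0},
])

```text
clock: 2.65
tool_pos: [0.5034, -0.0983, 0.0987]
orientation: [-180.0, -0.0, 174.7]
force: [-0.6, -0.4, 1.5]
opening: 0.0007
gripper_force: 0.7
```

Call:
arm_command([
  {"translation":[-5,0,0],"rotation":[0,0,0],"claw":0},
  {"translation":[-10,0,0],"rotation":[0,0,0],"claw":0},
  {"translation":[-15,0,0],"rotation":[0,0,0],"claw":0},
  {"translation":[-20,0,-1],"rotation":[0,0,0],"claw":0},
  {"translation":[-25,0,-2],"rotation":[0,0,0],"claw":0},
])

```text
clock: 3.15
tool_pos: [0.5283, -0.1006, 0.1006]
orientation: [-180.0, 0.0, 174.7]
force: [-1.0, 0.7, 0.6]
opening: 0.0009
gripper_force: 0.5
```

Run:
```python
from h import *
p,d,W=snap("side");cv2.imwrite("pics/s2.png",cv2.resize(p[130:290,300:500,::-1],None,fx=3,fy=3))
```

```text
(no output)
```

View pics/s2.png

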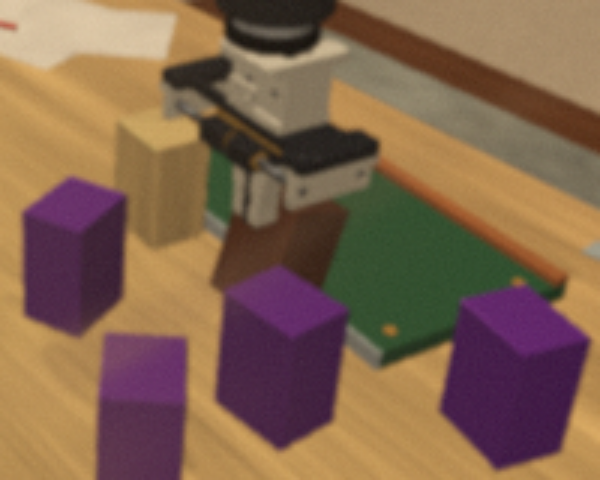

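The blank at (285,240) is leaning over the edge, with the fingers on its near face at (262,205). I'll keep pushing.

Call:
arm_command([
  {"translation":[-6,0,-1],"rotation":[0,0,0],"claw":0},
  {"translation":[-12,0,-2],"rotation":[0,0,0],"claw":0},
  {"translation":[-18,0,-3],"rotation":[0,0,0],"claw":0},
  {"translation":[-24,0,-4],"rotation":[0,0,0],"claw":0},
  {"translation":[-30,0,-4],"rotation":[0,0,0],"claw":0},
])

```text
clock: 3.7
tool_pos: [0.5586, -0.1034, 0.1048]
orientation: [180.0, 0.0, 174.7]
force: [0.2, -0.1, 1.4]
opening: 0.0006
gripper_force: 0.4
```

Call:
arm_command([
  {"translation":[-6,0,0],"rotation":[0,0,0],"claw":0},
  {"translation":[-12,0,0],"rotation":[0,0,0],"claw":0},
  {"translation":[-18,0,0],"rotation":[0,0,0],"claw":0},
  {"translation":[-18,0,0],"rotation":[0,0,0],"claw":0},
  {"translation":[-18,0,0],"rotation":[0,0,0],"claw":0},
])

```text
clock: 4.2
tool_pos: [0.5754, -0.105, 0.1042]
orientation: [-180.0, -0.0, 174.7]
force: [0.2, -0.4, 0.8]
opening: 0.0005
gripper_force: 0.0
```

Run:
```python
from h import *
p,d,W=snap("side");cv2.imwrite("pics/s3.png",cv2.resize(p[130:290,300:500,::-1],None,fx=3,fy=3))
```

```text
(no output)
```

View pics/s3.png

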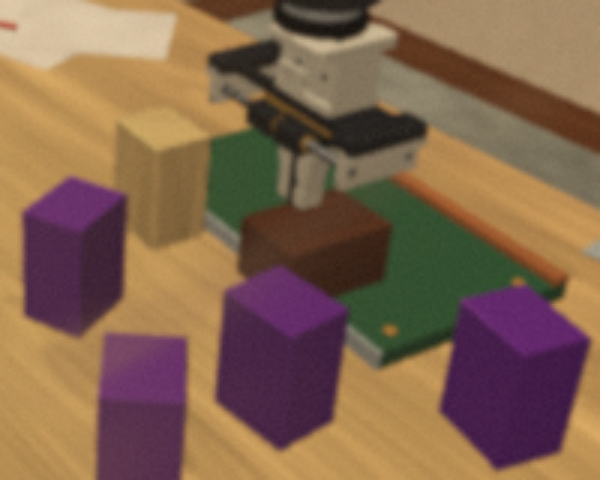

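The blank at (315,240) has fallen flat on the board, and the fingers are above it, clear. I'll go straight up, then check from the top.

Call:
arm_command([
  {"translation":[0,0,-30],"rotation":[0,0,0],"claw":0},
  {"translation":[0,0,-70],"rotation":[0,0,0],"claw":0},
  {"translation":[0,0,-110],"rotation":[0,0,0],"claw":0},
  {"translation":[0,0,-120],"rotation":[0,0,0],"claw":0},
  {"translation":[0,0,-120],"rotation":[0,0,0],"claw":0},
])

```text
clock: 4.75
tool_pos: [0.5764, -0.1049, 0.2268]
orientation: [179.9, 0.2, 174.7]
force: [-0.1, 1.7, -1.3]
opening: 0.0006
gripper_force: 0.0
```

Run:
```python
from h import *
from m import top
p,d,W=snap("side")
r,g,b=[p[...,i].astype(int) for i in range(3)]
m=(abs(W[...,2]-.078)<.008)&(r>b+8)&(r<130)&(abs(W[...,0]-.62)<.12)&(abs(W[...,1]+.1)<.08)
m=cv2.morphologyEx(m.astype(np.uint8),cv2.MORPH_OPEN,np.ones((3,3)))>0
X=np.ascontiguousarray(W[m][:,:2],dtype=np.float32);q=cv2.minAreaRect(X);print(m.sum(),q,cv2.boxPoints(q).round(3).tolist(),np.median(W[m][:,2]))
print("behind edge",(np.array(q[0])-[.5828,-.0323])@[.9957,-.0931])
W0=np.load("sideW.npy")
top(W0,"pale0",353,180);top(W,"pale1",353,180);top(W0,"glue0",279,145,zmax=.17);top(W,"glue1",279,145,zmax=.17)
print(ctrl.get_obs()["tool_pos"])
```

```text
738 ((0.5976402163505554, -0.1090126484632492), (0.07751617580652237, 0.11339559406042099), 83.63810729980469) [[0.5370000004768372, -0.14100000262260437], [0.6499999761581421, -0.15399999916553497], [0.6579999923706055, -0.07699999958276749], [0.5460000038146973, -0.06400000303983688]] 0.07786442055856595
behind edge 0.02191835099217655
pale0 644 [0.4955 0.0169] [0.2073 0.1559] 66.6 [[0.382999986410141, -0.04699999839067459], [0.5260000228881836, -0.10899999737739563], [0.6079999804496765, 0.08100000023841858], [0.4650000035762787, 0.14300000667572021]]
pale1 577 [0.4812 0.032 ] [0.2356 0.0903] 19.9 [[0.35499998927116394, 0.03400000184774399], [0.38600000739097595, -0.050999999046325684], [0.6069999933242798, 0.029999999329447746], [0.5770000219345093, 0.11500000208616257]]
glue0 234 [0.509  0.4178] [0.043  0.0546] 59.5 [[0.4749999940395355, 0.4129999876022339], [0.5220000147819519, 0.38499999046325684], [0.5429999828338623, 0.421999990940094], [0.4959999918937683, 0.44999998807907104]]
glue1 233 [0.5087 0.4179] [0.0438 0.0553] 57.7 [[0.4740000069141388, 0.414000004529953], [0.5199999809265137, 0.38499999046325684], [0.5440000295639038, 0.421999990940094], [0.4970000088214874, 0.45100000500679016]]
[ 0.57542375 -0.1047875   0.2248671 ]
```

The blank lies flat (top at 78 mm), about 1° off square, with its centre 22 mm behind the edge. The pale blank sits at the same pixels as before and the bottle hasn't moved. I'm handing in.

```bash
python3 -c "
from plant import ctrl
print(ctrl.close_job())"
```

```text
the job is handed in; nothing more can be done
None
```

I tipped the dark walnut blank over the steel edge; it lies flat on the board, about 1° off square with its centre 22 mm behind the edge, the pale blank and bottle look unmoved, and the job is handed in (no verdict was returned).

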